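# Bolt the larger medicine chest

### The job

Two grey steel medicine chests stand on the dispensary counter with the bolts on their hatches drawn back. Bolt the larger chest: slide its barrel bolt across into the keeper, then turn the bolt's handle all the way down into the notch in the guard rail, so that the handle points level out over the chest's front edge. Leave the smaller chest's bolt as it is.

Things in the scene. Friction and masses are not known exactly. Their poses are not given: they have to be found in the camera images.
- chest: Larger grey steel chest, fixed: 200 (x) x 320 (y) x 90 (z) mm. Origin: centre of underside; -x is its front, towards the robot. The bolt's axis is parallel to y at x -70, z 112 mm; its guides and keeper rise to z 123. Guard rail in front of it, x -87 to -81, top at z 117, open from y -22 to 8 (the notch). Beyond the front face the space below the lowered handle is free. A carton lies at the back.
- bolt (a joint): Slide of the larger chest's steel bolt, in m along the chest's +y: 0 drawn back, 0.060 its end stop, fully across. The handle stands on it at chest y = -60 mm + slide. The guard rail stops the handle about 50 degrees from upright unless the slide is 0.043 or more, where it meets the notch. Stays where left; friction about 2.5 N.
- handle (a joint): Turn a of the larger chest's handle about the bolt's axis, in rad: 0 upright, growing towards the chest's front (-x), 1.571 level, its stop. A 10 mm round bar ending in a 20 mm ball, centre 58 mm from the axis: chest x = -70 - 58 sin(a), z = 112 + 58 cos(a) mm. Stays where left; 1 to 2 N at the ball turns it.
- small_chest_knob (a point): Centre of the 14 mm ball on the bolt handle of the smaller chest (160 x 220 mm, 70 mm high; same pattern, ball 41 mm from its bolt's axis). To be left as it is.

How it is judged:
By the outcome, as a careful person would: the job done as asked, in the order asked, and still so for the second after the job is handed in, with the robot touching nothing.
It also fails if it takes over 35 s, if anything falls off the work surface, if the arm or the gripper's body presses on something with over 40 N, if the wrist force passes 120 N, or if a joint passes its speed limit or range.

### The arm

A 6-joint arm with a two-finger parallel gripper is mounted at the origin on the work surface. World frame = base frame: x ahead of the robot, y to its left, z up, the work surface at z = 0. Lengths are in m, angles in rad, forces in N, time in s.
With the tool pointing down it reaches from about 0.3 to 0.75 m from the base axis. Payload 8.5 kg.
Tool frame: the origin (TCP) lies between the finger pads; the fingertips stand ctrl.tcp_to_tips ahead of it and the grasp point (between the pads) lies 6 mm ahead of it (ctrl.tcp_to_tips is the distance from the TCP to the fingertips, in m); z points along the fingers, y is the line along which they close (so a half turn about z gives the same grasp; the last joint's range is limited). The gripper opens to 88 mm and grips with 3 to 60 N. Pads are 18 mm wide; open, the fingers measure 123 mm over their backs; the gripper's body (75 mm by 187 mm) begins 45 mm behind the grasp point.
Start: joints at [0.966, 0.381, 1.297, -0, 1.464, -0.215], TCP at [0.209, 0.509, 0.264] pointing down, gripper open.
Joint ranges: [-3.11, 3.11], [-0.89, 2.33], [0.22, 2.48], [-1.42, 4.56], [0.17, 2.85], [-2.88, 2.88]. Speed limits (rad/s): [2.39, 2.39, 3.14, 3.14, 3.14, 3.14].

### API

Orientations are given as a 3x3 rotation matrix whose columns are the frame's x, y, z axes.
In Python, from plant import ctrl, cams gives the robot as it stands.
- The arm moves only by the tool send_rows, never from a script. Its argument "series" is a list of rows, each an object of numbers: "fingers": the closure in counts, from 0 (fully open) to 255 (shut); "x", "y", "z": the shift along the world's x, y, z in mm; "twist": the turn about the world's z in degrees. A call has 1 to 10 rows; each row is the pose to reach, as a shift and turn from the pose commanded when the call began; what a row does not reach only later rows make up. A row lasts 1/8 s, in which the tool goes at most 62.5 mm and 10.7 degrees, less where a joint would pass 70% of its speed; a pose out of reach is approached as far as the arm can. A call with a gripper value outside its range is refused whole. The fingers move at their own pace and stop on an object; the grip force is fixed at half the most. Time passes only in rows, so rows that repeat a pose let the fingers close. It gives the time, the measured TCP pose, the force, the opening and the grip force at its end, in the units of the state.
- ctrl.get_obs(): the state, without advancing time (a new reading comes with each control period).
- cams.capture(name): name is "scene" or "top" or "wrist"; returns (picture, depth): 420x560x3 uint8, blue, green, red; 420x560 float32, m along the optical axis (not along the pixel's ray), 0 where there is no reading.
- cams.get_calibration(name): a dict with "intrinsics" (3x3 intrinsics, pixels), "k1" (the pictures are not rectified: a ray, as slopes to the right and down, at radius r is drawn at 1 + k1 r^2 times it, then the intrinsics apply), "extrinsics" (4x4, takes a point from world to camera coordinates). Camera axes: x right, y up, looking along -z (the intrinsics and any distortion apply to the point x, -y, -z); pixel columns grow to the right and rows downward; lengths in m; the calibration is good to about 2 mm. A picture is of the moment at which its call begins: read the wrist's pose just before it. get_calibration takes no time and is no camera call; for the wrist camera it gives the pose at the moment of the call.
- ctrl.hand_in(): hands the job in; it is judged then, once.
The state is a dict: "clock": time; "qpos": joint angles; "qd": joint speeds; "joint_torque": joint torques, N m; "ee_pos": TCP position; "tcp_rot": TCP orientation; "contact_force": force on the tool from outside, world axes, zero at the start; "moment": the same for the moment, N m; "grip_width": finger opening in m; "grasp_force": force on a finger pad.
Only numpy, scipy, OpenCV 4.12 (cv2) and the standard library are available. Lean on these libraries where they do the work, as an engineer would, in place of code of your own. Each camera call takes 0.05 s, during which the arm holds its last target. There are 200 camera calls.

## Working session

There is one attempt and no reset: what is moved stays moved. The work goes in short steps, Python scripts to look and compute and a tool call to move; the robot and the scene stay as the last step left them, time stands still between calls to the robot, and variables do not carry over. Pictures are saved under pics/ and viewed, at most 10 in all, crops included, and the job is handed in when it is done.

Besides the shell and the picture viewer there is one more tool, called after "Request:" as name(argument=value, ...) on one line, values as JSON. send_rows: Moves the arm, as the interface text tells. Its arguments: {"type":"object","properties":{"series":{"type":"array"}},"required":["series"]}

```bash
mkdir -p pics; ls
cat > h.py <<'E'
import numpy as np, cv2
from plant import ctrl, cams
def ray_pts(c, d, px):
    """pixels (u,v) with depth -> world points"""
    K=np.array(c["intrinsics"]);T=np.linalg.inv(np.array(c["extrinsics"]))
    px=np.atleast_2d(np.array(px,float)); out=[]
    for (u,v) in px:
        z=d if np.isscalar(d) else d[int(round(v)),int(round(u))]
        a=np.array([(u-K[0,2])/K[0,0],(v-K[1,2])/K[1,1]]); s=a.copy()
        for _ in range(20): s=a/(1+c["k1"]*(s@s))
        out.append((T@np.array([s[0]*z,-s[1]*z,-z,1]))[:3])
    return np.array(out)
E
python3 - <<'E'
from h import *
o=ctrl.get_obs(); print(o["ee_pos"],o["tcp_rot"],o["grip_width"],ctrl.tcp_to_tips)
for n in ("scene","top"):
    p,d=cams.capture(n); c=cams.get_calibration(n); np.savez(f"{n}.npz",p=p,d=d); 
    import pickle; pickle.dump(c,open(n+".pkl","wb"))
    cv2.imwrite(f"pics/{n}0.png",p); print(n,c["k1"],np.array(c["intrinsics"]).round(1).tolist(),np.linalg.inv(c["extrinsics"]).round(3).tolist())
E
```

```text
pics
[0.20885047 0.50853475 0.26312784] [[-9.24994066e-01  3.79980665e-01 -8.20007979e-04]
 [ 3.79981441e-01  9.24993276e-01 -1.24257579e-03]
 [ 2.86347094e-04 -1.46096304e-03 -9.99998892e-01]] 0.08844713525053313 0.025
scene -0.0983948742987087 [[516.5, 0.0, 280.1], [0.0, 516.5, 214.4], [0.0, 0.0, 1.0]] [[0.12, -0.601, 0.79, 1.34], [0.993, 0.089, -0.083, -0.146], [-0.02, 0.795, 0.607, 0.698], [0.0, 0.0, 0.0, 1.0]]
top -0.17394030536940933 [[489.3, 0.0, 279.7], [0.0, 489.3, 207.7], [0.0, 0.0, 1.0]] [[0.008, 0.995, -0.104, 0.464], [-0.999, 0.012, 0.032, -0.026], [0.033, 0.103, 0.994, 1.073], [0.0, 0.0, 0.0, 1.0]]
```

View pics/top0.png

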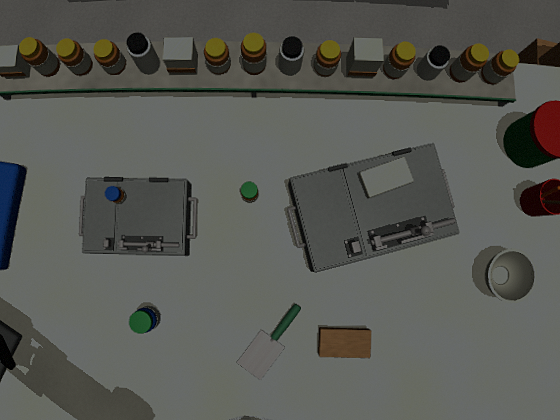

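View pics/scene0.png

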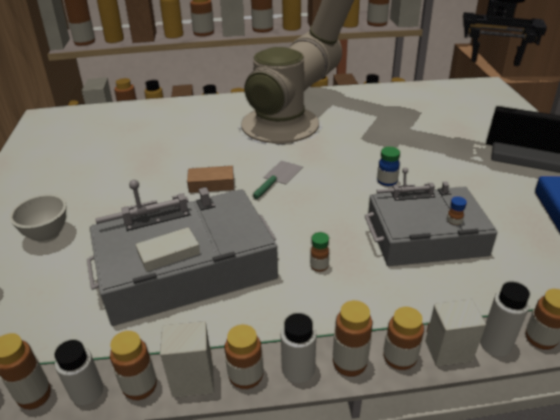

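The top view shows the larger chest at (370,205), turned about 13°. Its bolt is at about (400,232) and the keeper at (353,246). The smaller chest is at (137,215). Next I'll enlarge the bolt area and measure it.

Run:
```python
from h import *; import pickle
f=np.load("top.npz");p,d=f["p"],f["d"];c=pickle.load(open("top.pkl","rb"))
cv2.imwrite("pics/topcrop.png",cv2.convertScaleAbs(cv2.resize(p[135:280,275:470],None,fx=4,fy=4,interpolation=cv2.INTER_CUBIC),alpha=1.6))
s=np.load("scene.npz");
cv2.imwrite("pics/scenecrop.png",cv2.convertScaleAbs(cv2.resize(s["p"][165:315,85:285],None,fx=4,fy=4,interpolation=cv2.INTER_CUBIC),alpha=1.3))
# world points of region
vv,uu=np.mgrid[130:285,270:475]
P=ray_pts(c,d,np.c_[uu.ravel(),vv.ravel()])
z=P[:,2]; ok=(z>0.08)&(z<0.2)
m=np.zeros(d.shape,np.uint8); m[vv.ravel()[ok],uu.ravel()[ok]]=1
n,l,st,_=cv2.connectedComponentsWithStats(m); k=1+st[1:,4].argmax()
sel=ok&(l[vv.ravel(),uu.ravel()]==k)
lid=P[sel&(abs(z-np.median(z[sel]))<.006)]
r=cv2.minAreaRect((lid[:,:2]*1000).astype(np.float32)); print(st[k],np.median(lid[:,2]),r); print(cv2.boxPoints(r))
hi=P[sel&(z>0.15)]; print(len(hi),hi.round(3)[:30].tolist())
np.savez("P.npz",P=P)
```

```text
[  290   144   170   128 14536] 0.09026258231646861 ((574.3363647460938, -256.2015075683594), (201.92141723632812, 319.9637145996094), 14.441031455993652)
[[ 436.66867  -126.45224 ]
 [ 516.4624   -436.30664 ]
 [ 712.004    -385.95078 ]
 [ 632.2103    -76.096375]]
92 [[0.526, -0.328, 0.171], [0.526, -0.329, 0.173], [0.526, -0.331, 0.175], [0.526, -0.333, 0.174], [0.526, -0.335, 0.175], [0.526, -0.337, 0.175], [0.524, -0.326, 0.171], [0.524, -0.326, 0.178], [0.524, -0.329, 0.175], [0.524, -0.329, 0.179], [0.524, -0.332, 0.177], [0.524, -0.333, 0.179], [0.524, -0.334, 0.181], [0.524, -0.338, 0.175], [0.522, -0.324, 0.172], [0.522, -0.323, 0.179], [0.522, -0.326, 0.176], [0.522, -0.328, 0.175], [0.522, -0.329, 0.18], [0.522, -0.332, 0.177], [0.522, -0.332, 0.182], [0.522, -0.335, 0.179], [0.522, -0.338, 0.176], [0.522, -0.341, 0.174], [0.521, -0.323, 0.168], [0.52, -0.322, 0.178], [0.52, -0.325, 0.174], [0.52, -0.327, 0.173], [0.52, -0.328, 0.176], [0.52, -0.33, 0.177]]
```

View pics/topcrop.png

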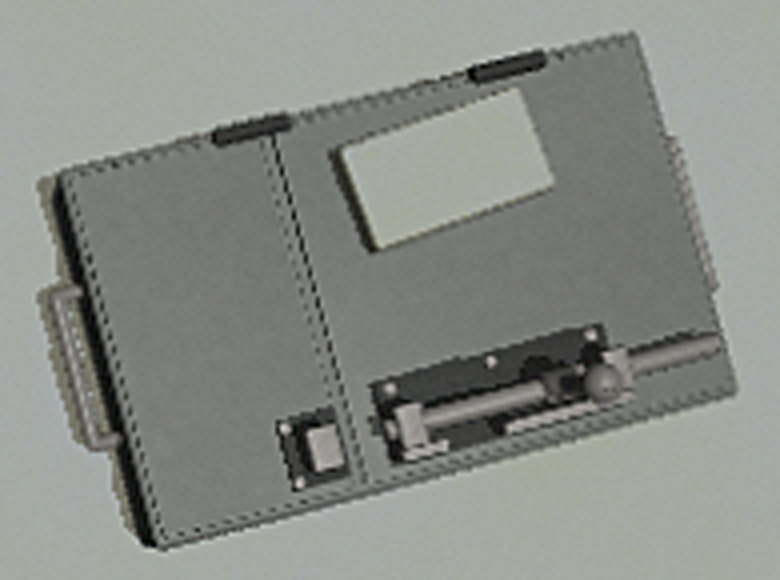

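View pics/scenecrop.png

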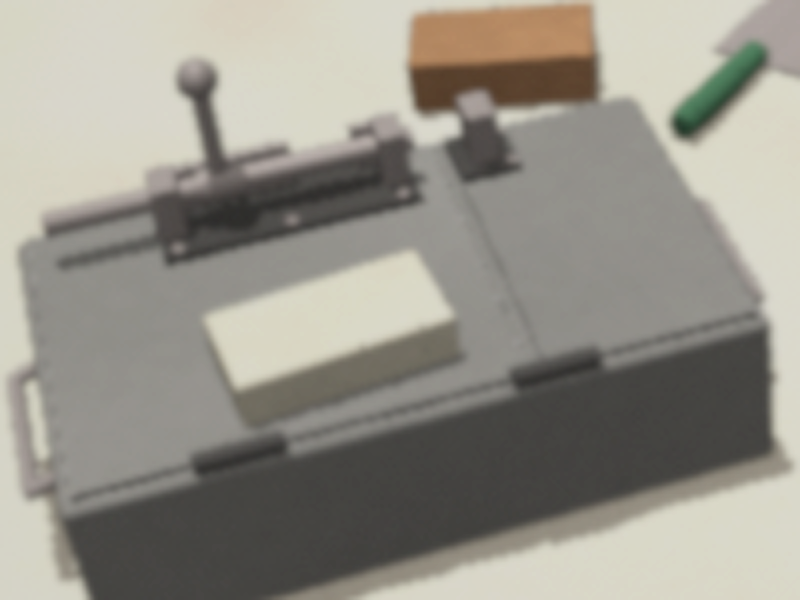

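The lid measures 202 x 320 mm at z 0.090. The chest centre is (0.574, -0.256) with yaw 14.44°. That puts the ball at (0.5215, -0.3317, 0.170), which agrees with the depth points at (0.522, -0.331). I'll move above it with the finger line along the chest's y, a twist of +36.8°.

Request:
send_rows(series=[{"x": 10,"y": -27,"z": 0,"twist": 2,"fingers": 0},{"x": 29,"y": -79,"z": 0,"twist": 6,"fingers": 0},{"x": 49,"y": -132,"z": 0,"twist": 10,"fingers": 0},{"x": 68,"y": -184,"z": 0,"twist": 15,"fingers": 0},{"x": 88,"y": -237,"z": 0,"twist": 20,"fingers": 0},{"x": 107,"y": -289,"z": 0,"twist": 25,"fingers": 0},{"x": 127,"y": -342,"z": 0,"twist": 30,"fingers": 0},{"x": 146,"y": -394,"z": 0,"twist": 34,"fingers": 0},{"x": 166,"y": -447,"z": 0,"twist": 36.8,"fingers": 0},{"x": 185,"y": -499,"z": 0,"twist": 36.8,"fingers": 0}])

```text
clock: 1.35
ee_pos: [0.3942, 0.0078, 0.2637]
tcp_rot: [[-0.968, -0.25, 0.0], [-0.25, 0.968, 0.0], [-0.0, 0.0, -1.0]]
contact_force: [1.1, 0.5, -0.4]
grip_width: 0.0879
grasp_force: 0.0
```

Request:
send_rows(series=[{"x": 20,"y": -53,"z": 0,"fingers": 0},{"x": 40,"y": -106,"z": 0,"fingers": 0},{"x": 60,"y": -159,"z": 0,"fingers": 0},{"x": 80,"y": -212,"z": 0,"fingers": 0},{"x": 100,"y": -265,"z": 0,"fingers": 0},{"x": 116,"y": -310,"z": 0,"fingers": 0},{"x": 124,"y": -332,"z": 0,"fingers": 0},{"x": 127.5,"y": -341,"z": 0,"fingers": 0},{"x": 127.5,"y": -341,"z": 0,"fingers": 0},{"x": 127.5,"y": -341,"z": 0,"fingers": 0}])

```text
invalid input
```

Run:
```python
from h import *
o=ctrl.get_obs(); print(o["clock"],o["ee_pos"],o["tcp_rot"].round(3),np.array(o["qpos"]).round(2),o["contact_force"])
c=cams.get_calibration("wrist");p,d=cams.capture("wrist")
cv2.imwrite("pics/w1.png",cv2.convertScaleAbs(p,alpha=1.5))
vv,uu=np.mgrid[0:420:2,0:560:2]; q=np.c_[uu.ravel(),vv.ravel()]
P=ray_pts(c,d,q); dd=d[q[:,1],q[:,0]]
m=(dd>0)&(P[:,2]>.150)&(P[:,2]<.19)&(np.hypot(P[:,0]-.5215,P[:,1]+.3317)<.04)
B=P[m]; print(m.sum(),B.mean(0),B.max(0),B.min(0))
if m.sum()>20:
    from scipy.optimize import least_squares
    B=B[B[:,2]>.165]
    r=least_squares(lambda k:np.linalg.norm(B-k,axis=1)-.01,[.5215,-.3317,.17],loss="soft_l1",f_scale=.001); print(r.x)
```

```text
1.35 [0.39422122 0.00783992 0.2637393 ] [[-0.968 -0.25   0.   ]
 [-0.25   0.968  0.   ]
 [-0.     0.    -1.   ]] [-0.28  0.1   1.68  0.    1.36 -2.11] [ 1.08864643  0.53900557 -0.35443302]<stdin>:8: RuntimeWarning: Mean of empty slice.
  ret = um.true_divide(
Traceback (most recent call last):
ValueError: zero-size array to reduction operation maximum which has no identity
```

View pics/w1.png

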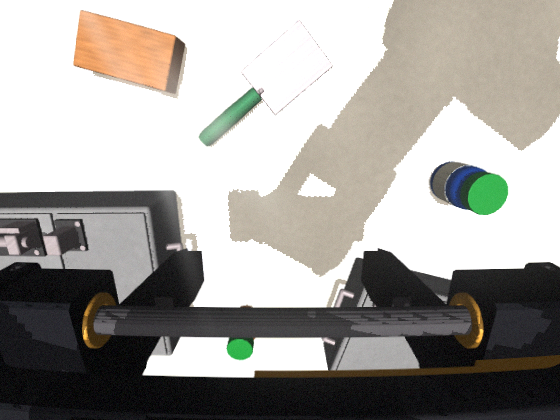

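The wrist view shows the chest at left (keeper near (65,235)) and a clear path. The second move call was refused because it had no twist key, so I'll send it again complete.

Request:
send_rows(series=[{"x": 20,"y": -53,"z": 0,"twist": 0,"fingers": 0},{"x": 40,"y": -106,"z": 0,"twist": 0,"fingers": 0},{"x": 60,"y": -159,"z": 0,"twist": 0,"fingers": 0},{"x": 80,"y": -212,"z": 0,"twist": 0,"fingers": 0},{"x": 100,"y": -265,"z": 0,"twist": 0,"fingers": 0},{"x": 116,"y": -310,"z": 0,"twist": 0,"fingers": 0},{"x": 124,"y": -332,"z": 0,"twist": 0,"fingers": 0},{"x": 127.5,"y": -340,"z": 0,"twist": 0,"fingers": 0},{"x": 127.5,"y": -340,"z": 0,"twist": 0,"fingers": 0},{"x": 127.5,"y": -340,"z": 0,"twist": 0,"fingers": 0}])

```text
clock: 2.65
ee_pos: [0.5214, -0.3292, 0.264]
tcp_rot: [[-0.968, -0.251, -0.0], [-0.251, 0.968, 0.0], [-0.0, 0.0, -1.0]]
contact_force: [-0.7, 0.1, -0.0]
grip_width: 0.0882
grasp_force: 0.0
```

```bash
cat > w.py <<'E'
from h import *; import sys
from scipy.optimize import least_squares
def ball(g,name,zmin):
    g=np.array(g); o=ctrl.get_obs(); print(o["clock"],o["ee_pos"].round(4),np.array(o["qpos"]).round(2),o["contact_force"].round(1))
    c=cams.get_calibration("wrist");p,d=cams.capture("wrist")
    cv2.imwrite(f"pics/{name}.png",cv2.convertScaleAbs(p,alpha=1.3))
    vv,uu=np.mgrid[0:420:2,0:560:2]; q=np.c_[uu.ravel(),vv.ravel()]
    P=ray_pts(c,d,q); dd=d[q[:,1],q[:,0]]
    m=(dd>0)&(P[:,2]>zmin)&(P[:,2]<g[2]+.02)&(np.hypot(*(P-g)[:,:2].T)<.03)
    print(m.sum())
    if m.sum()>10:
        B=P[m]; print(q[m].mean(0),B.mean(0).round(4),B.max(0).round(4),B.min(0).round(4))
        print(least_squares(lambda k:np.linalg.norm(B-k,axis=1)-.01,g,loss="soft_l1",f_scale=.001).x.round(4))
E
python3 -c "
from w import *
ball([.5215,-.3317,.17],'w2',.163)"
```

```text
2.65 [ 0.5214 -0.3292  0.264 ] [-0.75  0.5   1.1   0.    1.54 -2.58] [-0.7  0.1 -0. ]
131
[278.90076336 221.81679389] [ 0.5174 -0.3345  0.1775] [ 0.5277 -0.3247  0.1817] [ 0.5097 -0.3437  0.1678]
[ 0.5195 -0.3342  0.171 ]
```

View pics/w2.png

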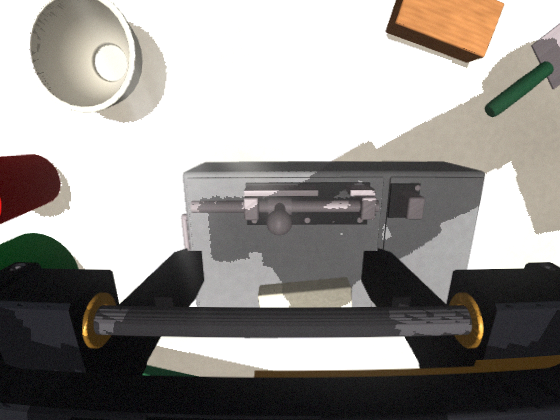

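The ball is in view at (279,218). The close fit gives (0.5195, -0.334, 0.171), within 3 mm of the earlier value, so I'll use (0.5205, -0.333) and descend and grip.

Request:
send_rows(series=[{"x": -1,"y": -4,"z": -15,"twist": 0,"fingers": 0},{"x": -1,"y": -4,"z": -40,"twist": 0,"fingers": 0},{"x": -1,"y": -4,"z": -65,"twist": 0,"fingers": 0},{"x": -1,"y": -4,"z": -80,"twist": 0,"fingers": 0},{"x": -1,"y": -4,"z": -87,"twist": 0,"fingers": 0},{"x": -1,"y": -4,"z": -87,"twist": 0,"fingers": 120},{"x": -1,"y": -4,"z": -87,"twist": 0,"fingers": 255},{"x": -1,"y": -4,"z": -87,"twist": 0,"fingers": 255},{"x": -1,"y": -4,"z": -87,"twist": 0,"fingers": 255},{"x": -1,"y": -4,"z": -87,"twist": 0,"fingers": 255}])

```text
clock: 3.95
ee_pos: [0.5205, -0.3343, 0.1769]
tcp_rot: [[-0.968, -0.25, 0.0], [-0.25, 0.968, -0.0], [-0.0, -0.0, -1.0]]
contact_force: [0.2, -0.5, -0.0]
grip_width: 0.0403
grasp_force: 0.0
```

Request:
send_rows(series=[{"x": 0,"y": 0,"z": 0,"twist": 0,"fingers": 255},{"x": 0,"y": 0,"z": 0,"twist": 0,"fingers": 255},{"x": 0,"y": 0,"z": 0,"twist": 0,"fingers": 255},{"x": 0,"y": 0,"z": 0,"twist": 0,"fingers": 255},{"x": 0,"y": 0,"z": 0,"twist": 0,"fingers": 255}])

```text
clock: 4.58
ee_pos: [0.5205, -0.3341, 0.1767]
tcp_rot: [[-0.968, -0.25, -0.0], [-0.25, 0.968, 0.0], [0.0, 0.0, -1.0]]
contact_force: [-0.6, 2.6, 0.3]
grip_width: 0.0169
grasp_force: 29.7
```

The opening is 16.9 mm, less than the 20 mm ball, so I'll check the hold.

Run:
```python
from h import *
p,d=cams.capture("wrist"); s,_=cams.capture("scene")
a=cv2.resize(p[160:300,190:380],(400,295),interpolation=cv2.INTER_CUBIC)
b=cv2.resize(s[130:230,80:215],(398,295),interpolation=cv2.INTER_CUBIC)
cv2.imwrite("pics/g1.png",cv2.convertScaleAbs(np.hstack([a,b]),alpha=1.5))
```

```text
(no output)
```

View pics/g1.png

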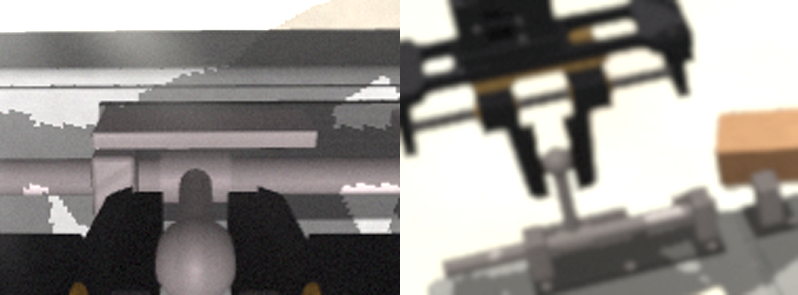

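In the wrist crop the ball is at (195,258), and in the scene crop at (557,158). It sits between the fingers at mid-pad height. I'll measure its offset from the tool before sliding.

```bash
python3 -c "
from w import *
ball([.5205,-.334,.171],'w3',.160)
c=cams.get_calibration('wrist');p,d=cams.capture('wrist')
q=[[283+dx,283+dy] for dx in(-12,-6,0,6,12) for dy in (-12,-6,0,6,12)]
print(np.c_[q,ray_pts(c,d,q).round(4)])
print(ctrl.get_obs()['grip_width'],ctrl.get_obs()['moment'])"
```

```text
4.675 [ 0.5205 -0.3341  0.1767] [-0.76  0.57  1.23  0.    1.34 -2.59] [-0.5  2.1  0.7]
871
[282.32835821 276.60160735] [ 0.5135 -0.3375  0.1768] [ 0.531  -0.3155  0.191 ] [ 0.5038 -0.3615  0.16  ]
[ 0.5109 -0.3383  0.1782]
[[ 2.710e+02  2.710e+02  5.134e-01 -3.431e-01  1.744e-01]
 [ 2.710e+02  2.770e+02  5.154e-01 -3.425e-01  1.763e-01]
 [ 2.710e+02  2.830e+02  5.174e-01 -3.420e-01  1.783e-01]
 [ 2.710e+02  2.890e+02  5.198e-01 -3.414e-01  1.794e-01]
 [ 2.710e+02  2.950e+02  5.229e-01 -3.406e-01  1.794e-01]
 [ 2.770e+02  2.710e+02  5.123e-01 -3.405e-01  1.752e-01]
 [ 2.770e+02  2.770e+02  5.140e-01 -3.400e-01  1.777e-01]
 [ 2.770e+02  2.830e+02  5.162e-01 -3.394e-01  1.791e-01]
 [ 2.770e+02  2.890e+02  5.186e-01 -3.388e-01  1.802e-01]
 [ 2.770e+02  2.950e+02  5.217e-01 -3.380e-01  1.802e-01]
 [ 2.830e+02  2.710e+02  5.119e-01 -3.377e-01  1.746e-01]
 [ 2.830e+02  2.770e+02  5.131e-01 -3.374e-01  1.781e-01]
 [ 2.830e+02  2.830e+02  5.151e-01 -3.368e-01  1.798e-01]
 [ 2.830e+02  2.890e+02  5.174e-01 -3.363e-01  1.812e-01]
 [ 2.830e+02  2.950e+02  5.205e-01 -3.355e-01  1.811e-01]
 [ 2.890e+02  2.710e+02  5.112e-01 -3.349e-01  1.745e-01]
 [ 2.890e+02  2.770e+02  5.129e-01 -3.345e-01  1.771e-01]
 [ 2.890e+02  2.830e+02  5.145e-01 -3.342e-01  1.797e-01]
 [ 2.890e+02  2.890e+02  5.176e-01 -3.333e-01  1.795e-01]
 [ 2.890e+02  2.950e+02  5.200e-01 -3.327e-01  1.807e-01]
 [ 2.950e+02  2.710e+02  5.113e-01 -3.319e-01  1.730e-01]
 [ 2.950e+02  2.770e+02  5.127e-01 -3.317e-01  1.763e-01]
 [ 2.950e+02  2.830e+02  5.150e-01 -3.311e-01  1.776e-01]
 [ 2.950e+02  2.890e+02  5.174e-01 -3.305e-01  1.787e-01]
 [ 2.950e+02  2.950e+02  5.204e-01 -3.297e-01  1.790e-01]]
0.016993177811342387 [ 0.4856594   0.10076714 -0.00802405]
```

The ball's top is at about (0.5195, -0.3355, 0.181), so it is centred between the pads to within 2 mm and the pads simply give. Next is the slide, 58 mm along the chest's +y.

Request:
send_rows(series=[{"x": -1,"y": 4,"z": 0,"twist": 0,"fingers": 255},{"x": -3,"y": 11.5,"z": 0,"twist": 0,"fingers": 255},{"x": -5,"y": 19.5,"z": 0,"twist": 0,"fingers": 255},{"x": -7,"y": 27,"z": 0,"twist": 0,"fingers": 255},{"x": -9,"y": 35,"z": 0,"twist": 0,"fingers": 255},{"x": -11,"y": 42.5,"z": 0,"twist": 0,"fingers": 255},{"x": -13,"y": 50,"z": 0,"twist": 0,"fingers": 255},{"x": -14,"y": 54.5,"z": 0,"twist": 0,"fingers": 255},{"x": -14.5,"y": 56,"z": 0,"twist": 0,"fingers": 255},{"x": -14.5,"y": 56,"z": 0,"twist": 0,"fingers": 255}])

```text
clock: 6.02
ee_pos: [0.506, -0.278, 0.1768]
tcp_rot: [[-0.968, -0.25, -0.0], [-0.25, 0.968, 0.001], [-0.0, 0.001, -1.0]]
contact_force: [-0.5, 0.6, -1.2]
grip_width: 0.0168
grasp_force: 29.8
```

Request:
send_rows(series=[{"x": -0.4,"y": 1.5,"z": 0,"twist": 0,"fingers": 255},{"x": -0.4,"y": 1.5,"z": 0,"twist": 0,"fingers": 255}])

```text
clock: 6.28
ee_pos: [0.5057, -0.2768, 0.1768]
tcp_rot: [[-0.968, -0.25, 0.0], [-0.25, 0.968, -0.0], [-0.0, -0.0, -1.0]]
contact_force: [1.0, -1.6, -2.2]
grip_width: 0.0167
grasp_force: 29.9
```

The slide is about 59.5 mm and just at its stop. Now I'll turn the handle along its 58 mm arc.

Request:
send_rows(series=[{"x": -4.9,"y": -1.3,"z": -0.2,"twist": 0,"fingers": 255},{"x": -9.8,"y": -2.5,"z": -0.9,"twist": 0,"fingers": 255},{"x": -14.5,"y": -3.7,"z": -2,"twist": 0,"fingers": 255},{"x": -19.2,"y": -4.9,"z": -3.5,"twist": 0,"fingers": 255},{"x": -23.7,"y": -6.1,"z": -5.4,"twist": 0,"fingers": 255},{"x": -28.1,"y": -7.2,"z": -7.8,"twist": 0,"fingers": 255},{"x": -32.2,"y": -8.3,"z": -10.5,"twist": 0,"fingers": 255},{"x": -36.1,"y": -9.3,"z": -13.6,"twist": 0,"fingers": 255},{"x": -39.7,"y": -10.2,"z": -17,"twist": 0,"fingers": 255},{"x": -43,"y": -11.1,"z": -20.7,"twist": 0,"fingers": 255}])

```text
clock: 7.52
ee_pos: [0.463, -0.2875, 0.1561]
tcp_rot: [[-0.968, -0.25, 0.002], [-0.25, 0.968, 0.001], [-0.002, 0.0, -1.0]]
contact_force: [6.8, 1.6, -2.9]
grip_width: 0.0172
grasp_force: 30.1
```

Request:
send_rows(series=[{"x": -3,"y": -0.8,"z": -4,"twist": 0,"fingers": 255},{"x": -5.6,"y": -1.4,"z": -8.3,"twist": 0,"fingers": 255},{"x": -7.9,"y": -2,"z": -12.8,"twist": 0,"fingers": 255},{"x": -9.8,"y": -2.5,"z": -17.5,"twist": 0,"fingers": 255},{"x": -11.2,"y": -2.9,"z": -22.3,"twist": 0,"fingers": 255},{"x": -12.3,"y": -3.1,"z": -27.2,"twist": 0,"fingers": 255},{"x": -12.9,"y": -3.3,"z": -32.2,"twist": 0,"fingers": 255},{"x": -13.1,"y": -3.3,"z": -37,"twist": 0,"fingers": 255},{"x": -13.1,"y": -3.3,"z": -38,"twist": 0,"fingers": 255},{"x": -13.1,"y": -3.3,"z": -38,"twist": 0,"fingers": 255}])

```text
clock: 8.78
ee_pos: [0.4488, -0.2913, 0.1175]
tcp_rot: [[-0.968, -0.25, -0.002], [-0.25, 0.968, 0.0], [0.002, 0.001, -1.0]]
contact_force: [-5.4, -2.5, 0.6]
grip_width: 0.0161
grasp_force: 30.3
```

The handle is nearly level and the stop's reaction is not felt yet, so I'll press down a little more.

Request:
send_rows(series=[{"x": 0.5,"y": 0,"z": -1,"twist": 0,"fingers": 255},{"x": 0.5,"y": 0,"z": -2,"twist": 0,"fingers": 255},{"x": 0.5,"y": 0,"z": -2,"twist": 0,"fingers": 255}])

```text
clock: 9.15
ee_pos: [0.4488, -0.2913, 0.1155]
tcp_rot: [[-0.968, -0.25, -0.003], [-0.25, 0.968, 0.001], [0.003, 0.001, -1.0]]
contact_force: [-8.7, -2.3, 1.9]
grip_width: 0.0155
grasp_force: 30.4
```

Request:
send_rows(series=[{"x": -1.5,"y": 0,"z": -1,"twist": 0,"fingers": 255},{"x": -2,"y": -0.5,"z": -2,"twist": 0,"fingers": 255},{"x": -2,"y": -0.5,"z": -2,"twist": 0,"fingers": 255}])

```text
clock: 9.52
ee_pos: [0.4484, -0.2915, 0.114]
tcp_rot: [[-0.968, -0.25, 0.001], [-0.25, 0.968, 0.0], [-0.001, 0.0, -1.0]]
contact_force: [2.5, 1.8, 1.2]
grip_width: 0.0155
grasp_force: 30.7
```

Run:
```python
from h import *
p,d=cams.capture("wrist"); s,_=cams.capture("scene")
a=cv2.resize(p[100:380,90:470],(400,295),interpolation=cv2.INTER_CUBIC)
b=cv2.resize(s[130:255,80:250],(400,295),interpolation=cv2.INTER_CUBIC)
cv2.imwrite("pics/g2.png",cv2.convertScaleAbs(np.hstack([a,b]),alpha=1.5))
```

```text
(no output)
```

View pics/g2.png

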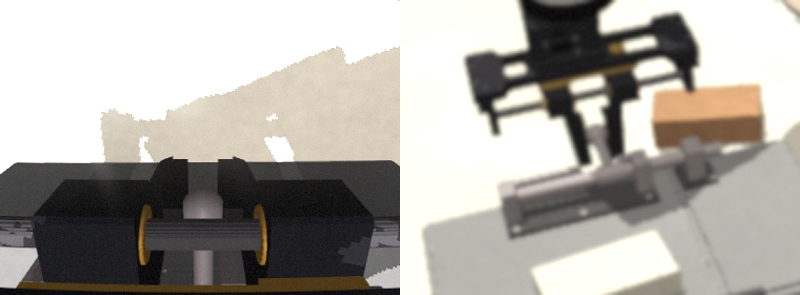

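The wrist crop shows the ball between the pads at (203,205). The scene crop shows the bolt across and the handle out over the front edge. Next I'll measure the ball's height.

```bash
python3 -c "
from w import *
o=ctrl.get_obs();print(o['clock'],o['ee_pos'],o['contact_force'])
c=cams.get_calibration('wrist');p,d=cams.capture('wrist')
q=[[u,v] for v in (278,284,290,296,302,336,344,352,360) for u in(278,284)]
W=ray_pts(c,d,q); R=np.array([[.9684,-.2494],[.2494,.9684]])
print(np.c_[q,(W[:,:2]-[.5743,-.2562])@R*1000,W[:,2]*1000].round(1))"
```

```text
9.625 [ 0.4483872  -0.29146358  0.11397371] [ 3.50029654  2.8845456  -0.36018165]
[[ 278.   278.   -99.9   -7.4   47.5]
 [ 284.   278.  -137.    -3.5  113.3]
 [ 278.   284.  -136.5   -6.3  117.8]
 [ 284.   284.  -136.7   -3.5  118.2]
 [ 278.   290.  -135.7   -6.2  121.7]
 [ 284.   290.  -135.4   -3.6  121.2]
 [ 278.   296.  -133.7   -6.2  123.3]
 [ 284.   296.  -134.2   -3.6  124.1]
 [ 278.   302.  -131.8   -6.2  125.1]
 [ 284.   302.  -131.8   -3.6  125. ]
 [ 278.   336.  -152.4   -5.4  171.6]
 [ 284.   336.  -152.6   -3.8  171.8]
 [ 278.   344.  -103.9   -6.4  119.1]
 [ 284.   344.  -104.5   -3.5  119.8]
 [ 278.   352.   -99.3   -6.4  119.5]
 [ 284.   352.   -99.8   -3.5  120. ]
 [ 278.   360.   -93.7   -6.5  118.8]
 [ 284.   360.   -94.5   -3.5  119.7]]
```

Request:
send_rows(series=[{"x": 0,"y": 0,"z": -1,"twist": 0,"fingers": 255},{"x": 0,"y": 0,"z": -2,"twist": 0,"fingers": 255},{"x": 0,"y": 0,"z": -2,"twist": 0,"fingers": 255}])

```text
clock: 10.05
ee_pos: [0.4483, -0.2915, 0.112]
tcp_rot: [[-0.968, -0.25, 0.001], [-0.25, 0.968, 0.0], [-0.001, 0.0, -1.0]]
contact_force: [4.0, 3.6, 1.1]
grip_width: 0.0156
grasp_force: 30.5
```

Request:
send_rows(series=[{"x": 0,"y": 0,"z": -1,"twist": 0,"fingers": 255},{"x": 0,"y": 0,"z": -2,"twist": 0,"fingers": 255},{"x": 0,"y": 0,"z": -2,"twist": 0,"fingers": 255}])

```text
clock: 10.42
ee_pos: [0.4483, -0.2919, 0.1105]
tcp_rot: [[-0.968, -0.25, 0.001], [-0.25, 0.968, -0.001], [-0.001, -0.001, -1.0]]
contact_force: [3.8, 3.1, 5.9]
grip_width: 0.0158
grasp_force: 29.9
```

```bash
cat > m.py <<'E'
from w import *
o=ctrl.get_obs();print(o['clock'],o['ee_pos'],o['contact_force'],o["moment"],o["grip_width"])
c=cams.get_calibration('wrist');p,d=cams.capture('wrist')
vv,uu=np.mgrid[0:420:2,0:560:2]; q=np.c_[uu.ravel(),vv.ravel()]
W=ray_pts(c,d,q); R=np.array([[.9684,-.2494],[.2494,.9684]])
C=np.c_[(W[:,:2]-[.5743,-.2562])@R*1000,W[:,2]*1000]
for a in range(-140,-84,4):
    m=(abs(C[:,0]-a)<2)&(C[:,1]>-8)&(C[:,1]<6)&(C[:,2]>100)&(C[:,2]<140)&(d[q[:,1],q[:,0]]>0)
    if m.sum()>1: print(a,m.sum(),np.percentile(C[m,2],90).round(1),C[m,1].min().round(1),C[m,1].max().round(1))
E
python3 m.py
```

```text
10.425 [ 0.44827152 -0.29186157  0.11051653] [3.7981125  3.12484729 5.87385376] [ 0.4879579  -0.51471927  0.03313836] 0.015794506720066968
-140 61 131.4 3.2 5.9
-136 106 120.5 -7.6 5.7
-132 80 121.9 -7.5 4.6
-128 11 121.3 -2.2 3.3
-108 25 118.1 -7.7 0.0
-104 30 118.1 -7.8 0.0
-100 32 118.4 -7.8 0.1
-96 30 118.3 -7.8 0.1
-92 27 117.9 -7.8 0.2
-88 25 117.2 -7.8 5.9
```

The vertical reaction is rising and the bar reads level at z 118. I'll press once more to confirm the stop.

Request:
send_rows(series=[{"x": 0,"y": 0,"z": -1,"twist": 0,"fingers": 255},{"x": 0,"y": 0,"z": -1,"twist": 0,"fingers": 255},{"x": 0,"y": 0,"z": -1,"twist": 0,"fingers": 255}])

```text
clock: 10.85
ee_pos: [0.4483, -0.2922, 0.11]
tcp_rot: [[-0.968, -0.25, 0.001], [-0.25, 0.968, -0.002], [-0.001, -0.002, -1.0]]
contact_force: [0.9, 1.9, 10.2]
grip_width: 0.0158
grasp_force: 29.7
```

The stop is reached, with 10 N of reaction. I'll nudge the bolt towards its end stop, ease the pressure, then open.

Request:
send_rows(series=[{"x": -0.4,"y": 1.4,"z": 0,"twist": 0,"fingers": 255},{"x": -0.4,"y": 1.4,"z": 0,"twist": 0,"fingers": 255},{"x": -0.4,"y": 1.4,"z": 0.5,"twist": 0,"fingers": 255}])

```text
clock: 11.22
ee_pos: [0.4482, -0.2915, 0.1104]
tcp_rot: [[-0.968, -0.25, 0.002], [-0.25, 0.968, -0.003], [-0.001, -0.004, -1.0]]
contact_force: [3.8, -1.4, 3.4]
grip_width: 0.0151
grasp_force: 30.1
```

Request:
send_rows(series=[{"x": 0,"y": 0,"z": 0,"twist": 0,"fingers": 200},{"x": 0,"y": 0,"z": 0,"twist": 0,"fingers": 100},{"x": 0,"y": 0,"z": 0,"twist": 0,"fingers": 0},{"x": 0,"y": 0,"z": 0,"twist": 0,"fingers": 0},{"x": 0,"y": 0,"z": 0,"twist": 0,"fingers": 0},{"x": 0,"y": 0,"z": 0,"twist": 0,"fingers": 0},{"x": 0,"y": 0,"z": 0,"twist": 0,"fingers": 0},{"x": 0,"y": 0,"z": 0,"twist": 0,"fingers": 0}])

```text
clock: 12.22
ee_pos: [0.4476, -0.2903, 0.1096]
tcp_rot: [[-0.968, -0.25, 0.0], [-0.25, 0.968, -0.0], [-0.0, -0.0, -1.0]]
contact_force: [1.0, -0.0, 0.7]
grip_width: 0.0868
grasp_force: 0.0
```

Released and open. I'll rise straight up and check.

Request:
send_rows(series=[{"x": 0,"y": 0,"z": 15,"twist": 0,"fingers": 0},{"x": 0,"y": 0,"z": 45,"twist": 0,"fingers": 0},{"x": 0,"y": 0,"z": 85,"twist": 0,"fingers": 0},{"x": 0,"y": 0,"z": 120,"twist": 0,"fingers": 0},{"x": 0,"y": 0,"z": 135,"twist": 0,"fingers": 0},{"x": 0,"y": 0,"z": 140,"twist": 0,"fingers": 0},{"x": 0,"y": 0,"z": 140,"twist": 0,"fingers": 0}])

```text
clock: 13.1
ee_pos: [0.4475, -0.2902, 0.2497]
tcp_rot: [[-0.968, -0.25, 0.0], [-0.25, 0.968, -0.0], [-0.0, -0.0, -1.0]]
contact_force: [-1.0, 0.1, -0.1]
grip_width: 0.0884
grasp_force: 0.0
```

```bash
python3 m.py
python3 - <<'E'
from h import *
p,d=cams.capture("wrist"); s,_=cams.capture("scene")
a=cv2.resize(p,(400,300)); b=cv2.resize(s[130:255,80:250],(400,300),interpolation=cv2.INTER_CUBIC)
cv2.imwrite("pics/end.png",cv2.convertScaleAbs(np.hstack([a,b]),alpha=1.4))
E
```

```text
13.1 [ 0.44749714 -0.2901705   0.24965717] [-1.0474012   0.05153592 -0.13394417] [ 0.0464728  -0.01510969 -0.0160566 ] 0.0883732755799731
-136 15 119.2 -6.8 2.3
-132 19 122.9 -6.7 4.2
-128 16 122.8 -6.7 4.1
-124 11 122.2 -6.7 4.1
-120 7 119.4 -6.8 0.5
-116 10 118.7 -6.8 0.6
-112 9 118.7 -6.8 0.6
-108 10 119.0 -6.9 0.6
-104 9 118.3 -6.9 0.6
-100 11 118.2 -6.9 0.6
-96 9 118.6 -6.9 0.6
-92 10 118.2 -6.9 0.6
-88 10 118.3 -7.0 0.7
```

View pics/end.png

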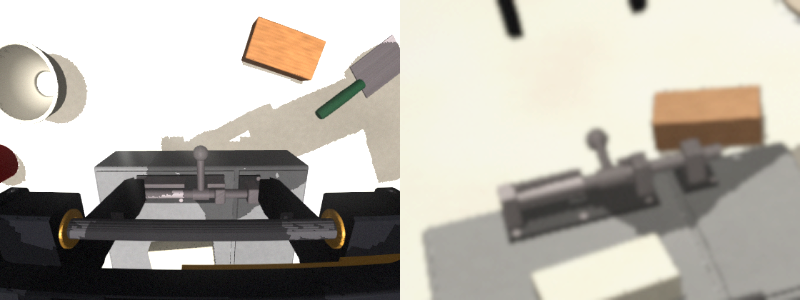

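The bolt is through the keeper. The handle lies level in the notch, with the bar's top within about 0.5 mm over its length. The ball at (200,153) is out over the front edge, and the gripper is clear. Handing in.

```bash
python3 -c "
from plant import ctrl
print(ctrl.hand_in())"
```

```text
the job is handed in; nothing more can be done
None
```

I handed the job in at about 13 s: the larger chest's bolt is across in its keeper (about 59 mm of slide), its handle is level in the notch and released, and I didn't touch the smaller chest.

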